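# Bring the red-latched module under the magnifier

## Task

With a fingertip, gently push the spokes of the inspection carousel round, either way, until the module with the red latch, in the red place, lies straight in line with the white pointer on the stand's base; the magnifier arm stays open meanwhile. Then push the orange magnifier arm round until it comes up against its stop, with the glass over that module, and move clear. Touch none of the modules on the carousel, pick nothing up, and leave the other things on the table where they are.

Things in the scene. Friction and masses are not known exactly. Their poses are not given: they have to be found in the camera images.
- stand: inspection stand, fixed: grey base (14 mm high) with carousel, white pointer and magnifier post. Origin on the carousel's axis at table level; z up, x from the axis through the pointer: a white block 16 mm wide, 28 mm high, 108 to 138 mm out along +x, nose towards the wheel. The magnifier's post (20 mm thick, 76 mm high) stands at x = +60, y = +170 mm
- carousel (a joint): carousel angle (rad), counter-clockwise from above positive: direction from the axis to the red-latched module, measured from stand +x. At 0 and at 2 pi that module is in line with the white pointer (equally good). Starts between 0.9 and 5.38; stops at -1.0 and 7.3. Light drag (0.12 N m, about 1 N at a spoke); stays where it is left
- wheel_axis (a point): point on the carousel's axis 54 mm above the table, level with its four steel spokes. The spokes (round bars 10 mm thick, centre line 54 mm up) run out level at 45, 135, 225 and 315 degrees from the red-latched module's direction; each ends in a black ball 20 mm thick, centred 140 mm from the axis. Free air below them, down to the disc or the base
- red_place (a point): centre of the red-latched module, 58 mm from the axis, 35.5 mm above the table; turns with the carousel. The carousel's disc has 98 mm radius, top 30 mm above the table; hub 16 mm radius, up to 63 mm. The modules lie at 0 (red), 90 (blue), 180 (black), 270 (grey, white place) degrees counter-clockwise from the red one, tops 42 mm above the table, from 23 to 93 mm radius
- index_spot (a point): fixed point of the stand, 58 mm from the axis towards the white pointer, 35.5 mm above the table: where the centre of the red-latched module must come
- lens_arm (a joint): magnifier arm angle (rad). 0: at its stop, glass over the index spot, the arm pointing along stand -y from its pivot. Grows as it opens, clockwise from above: at 1.57 it points along stand -x. Starts between 1.6 and 2.3, range 0 to 2.6. Light drag (0.10 N m); stays where it is left. It swings freely above the carousel
- lens_pivot (a point): point on the vertical hinge axis of the magnifier arm, 87 mm above the table, at mid-height of the arm's orange upright blade. The blade is 8 mm thick, 76 to 98 mm above the table, and runs from the hub (15 mm radius, up to 104 mm above the table) to 145 mm from the pivot
- lens (a point): centre of the magnifier glass, 170 mm from the pivot, 84 mm above the table, in a round black frame of 26 mm radius that lies 77 to 91 mm above the table
- module_red: pluggable transceiver module with a red latch, 69 x 14 x 11 mm, fixed in the red place (a 68 x 32 mm coloured field) of the carousel disc, lying radially with its latch end outward; do not touch it. Origin at the centre of its underside, x axis radial (pointing inward, to the hub).
- module_blue: pluggable transceiver module with a blue latch, 69 x 14 x 11 mm, fixed in the blue place (a 68 x 32 mm coloured field) of the carousel disc, lying radially with its latch end outward; do not touch it. Origin at the centre of its underside, x axis radial (pointing inward, to the hub).
- module_black: pluggable transceiver module with a black latch, 69 x 14 x 11 mm, fixed in the black place (a 68 x 32 mm coloured field) of the carousel disc, lying radially with its latch end outward; do not touch it. Origin at the centre of its underside, x axis radial (pointing inward, to the hub).
- module_grey: pluggable transceiver module with a grey latch, 69 x 14 x 11 mm, fixed in the white place (a 68 x 32 mm coloured field) of the carousel disc, lying radially with its latch end outward; do not touch it. Origin at the centre of its underside, x axis radial (pointing inward, to the hub).
- cleaner_pen: white and blue pen-shaped cleaner lying loose on the table right of the stand, 15 x 174 x 15 mm, origin at the centre of its underside; leave it alone
- loose_module: loose transceiver with a blue latch lying on the table beyond the stand, 69 x 14 x 11 mm, origin at the centre of its underside; leave it alone
- brick: black power brick, loose, beyond the stand, 46 x 105 x 30 mm, origin at the centre of its underside; leave it alone
- small_loupe: small white loupe with a black top, loose, 30 x 34 x 16 mm, origin at the centre of its underside; leave it alone

How it is judged:
On the way, in this order (a step that is already met when the one before it is completed fails the run):
1. the red-latched module stands in line with the white pointer (within 5 mm), at rest, while the magnifier arm is still open (x of red_place in the frame of stand above 0.045 m and y of red_place in the frame of stand between -0.005 and 0.005 m and velocity of joint carousel between -0.05 and 0.05 rad/s and value of joint lens_arm above 0.8 rad), for 0.3 s.
2. the magnifier arm is at its stop, over the module (value of joint lens_arm below 0.07 rad), for 0.2 s.
At the end, for the whole second after the job is handed in: the red-latched module's centre is within 5 mm sideways of the line from the carousel's axis to the white pointer, on the pointer's side, the carousel is at rest, and the magnifier arm is within 0.07 rad of its stop with the glass centre within 18 mm of that module's centre seen from above (x of red_place in the frame of stand above 0.045 m and y of red_place in the frame of stand between -0.005 and 0.005 m and velocity of joint carousel between -0.05 and 0.05 rad/s and value of joint lens_arm below 0.07 rad and horizontal distance between lens and red_place below 0.018 m); the robot touches nothing.
It fails at once if a module on the carousel is touched by the gripper or arm (over 0.5 N) (contact force between any of the fingers, the arm and module_red above 0.5 N or contact force between any of the fingers, the arm and module_blue above 0.5 N or contact force between any of the fingers, the arm and module_black above 0.5 N or contact force between any of the fingers, the arm and module_grey above 0.5 N).
It fails at once if a loose bystander is moved by more than 15 mm or lifted (distance of any of cleaner_pen, loose_module, brick, small_loupe from where it was at the start of the episode above 0.015 m).
It fails at once if the stand or its moving parts are pushed with more than 40 N (contact force between any of the fingers, the arm and stand above 40 N).
It also fails if it takes over 72 s, if anything falls off the work surface, if the arm or the gripper's body presses on something with over 40 N, if the wrist force passes 120 N, or if a joint passes its speed limit or range.

## Robot

A 7-joint arm with a two-finger parallel gripper is mounted at the origin on a cart in front of the work surface, level with it; the furniture and walls round the work are solid. World frame = base frame: x ahead of the robot, y to its left, z up, the work surface at z = 0. Lengths are in m, angles in rad, forces in N, time in s.
With the tool pointing down it reaches from about 0.4 to 0.85 m from the base axis. Payload 4.5 kg.
Tool frame: the origin (TCP) lies on the centre line of the jaws, within the pads' length; the fingertips stand 14 mm ahead of it and the grasp point (between the pads) lies 5 mm behind it (r.nose_length is the distance from the TCP to the fingertips, in m); z points along the fingers, y is the line along which they close (so a half turn about z gives the same grasp; the last joint's range is limited). The gripper opens to 85 mm and grips with 20 to 120 N. Pads are 22 mm wide; open, the fingers measure 114 mm over their backs; the gripper's body (76 mm by 85 mm) begins 54 mm behind the grasp point. The pads swing forward as they close: fully open they stand 13 mm farther back than shut.
Start: joints at [-1.085, 0.689, -0.195, 1.565, 0.157, 0.902, -0.215], TCP at [0.273, 0.562, 0.245] pointing down, gripper open.
Joint ranges: [-3.01, 3.01], [-0.46, 2.08], [-1.47, 1.51], [0.13, 2.56], [-1, 4.14], [0.04, 2.09], [-2.66, 2.66]. Speed limits (rad/s): [2.57, 2.57, 3.14, 3.14, 3.14, 3.14, 3.14].

## Interface

Orientations are given as a rotation vector (axis times angle).
In Python, from plant import r, eoat, kin, read_camera, camera_model, close_job gives the robot as it stands. The module is installed in compiled form; this text tells all that it offers. Calls block until the motion is done:
- r.movep(position, orientation): joint-space move of the TCP to a pose.
- r.servo_line(position, ori=None, v=0.15, max_force=None): straight line of the TCP; ori=None keeps the orientation; v is the mean speed in m/s. With max_force (N) it stops when the force on the tool has changed by that much, and returns True; else False.
- r.goto_joints(angles): joint-space move.
- eoat.set_gripper(opening): finger opening in m; the grip force is fixed at half the most; returns when the fingers have stopped.
- r.wait(seconds).
- kin.solve_ik(position, orientation): joint angles nearest the present ones, or None.
- read_camera(name): name is "scene" or "side" or "wrist"; returns the picture (420x560x3 uint8, red, green, blue); there is no depth.
- camera_model(name): a dict with "intrinsics" (3x3 intrinsics, pixels), "dist" ([k1, k2, p1, p2, k3] as OpenCV has them; the pictures are not rectified), "extrinsics" (4x4, takes a point from world to camera coordinates). Camera axes: x right, y down, z forward; pixel columns grow to the right and rows downward; lengths in m; the calibration is good to about 2 mm. A picture is of the moment at which its call begins: read the wrist's pose just before it. camera_model takes no time and is no camera call; for the wrist camera it gives the pose at the moment of the call.
A pose or a line that the arm cannot do raises r.Unreachable and nothing moves.
- close_job(): hands the job in; it is judged then, once.
Readings, each from a call of its own:
- r.read_time_s(): time.
- r.read_joint_positions(): joint angles.
- r.read_joint_velocities(): joint speeds.
- r.read_effort(): joint torques, N m.
- r.read_position(): TCP position.
- r.read_tool_rot(): TCP orientation.
- r.read_force(): force on the tool from outside, world axes, zero at the start.
- r.read_torque(): the same for the moment, N m.
- r.read_width(): finger opening in m.
- r.read_finger_force(): force on a finger pad.
Only numpy, scipy, OpenCV 4.12 (cv2) and the standard library are available. Lean on these libraries where they do the work, as an engineer would, in place of code of your own. Each camera call takes 0.05 s, during which the arm holds its last target. There are 200 camera calls.

## Working session

There is one attempt and no reset: what is moved stays moved. The work goes in short steps, each a Python script; the robot and the scene stay as the last script left them, time stands still between calls to the robot, and variables do not carry over. Pictures are saved under pics/ and viewed, at most 10 in all, crops included, and the job is handed in when it is done.

```bash
mkdir -p pics
python3 - <<'E'
from plant import *
import cv2,numpy as np
for n in ["scene","side"]:
    im=read_camera(n); cv2.imwrite(f"pics/{n}0.png",cv2.cvtColor(im,cv2.COLOR_RGB2BGR))
    m=camera_model(n); E=np.array(m["extrinsics"]); print(n,np.round(m["intrinsics"],1).tolist(),m["dist"],np.round(-E[:3,:3].T@E[:3,3],3))
print(r.read_time_s(),r.read_tool_rot(),r.nose_length)
E
```

```text
scene [[480.5, 0.0, 276.8], [0.0, 480.5, 210.1], [0.0, 0.0, 1.0]] [-0.17249063  0.          0.          0.          0.        ] [-0.168 -0.519  0.579]
side [[482.0, 0.0, 275.1], [0.0, 482.0, 210.2], [0.0, 0.0, 1.0]] [0.02888367 0.         0.         0.         0.        ] [ 0.332 -0.914  0.441]
0.1 [-7.03448365e-01 -3.06152022e+00  2.57256050e-03] 0.014
```

View pics/scene0.png

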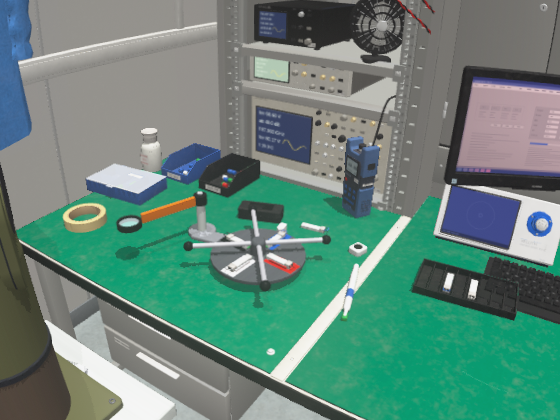

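View pics/side0.png

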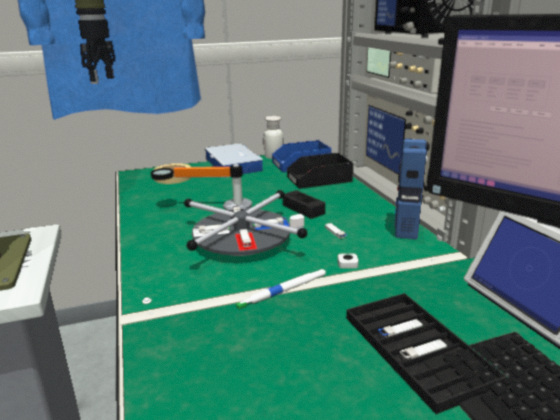

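Run:
```python
import cv2,numpy as np
a=cv2.imread("pics/scene0.png")[180:300,100:350]; b=cv2.imread("pics/side0.png")[150:270,140:340]
cv2.imwrite("pics/c0.png",cv2.resize(a,None,fx=3.2,fy=3.2,interpolation=cv2.INTER_CUBIC))
cv2.imwrite("pics/c1.png",cv2.resize(b,None,fx=4,fy=4,interpolation=cv2.INTER_CUBIC))
```

```text
(no output)
```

View pics/c0.png

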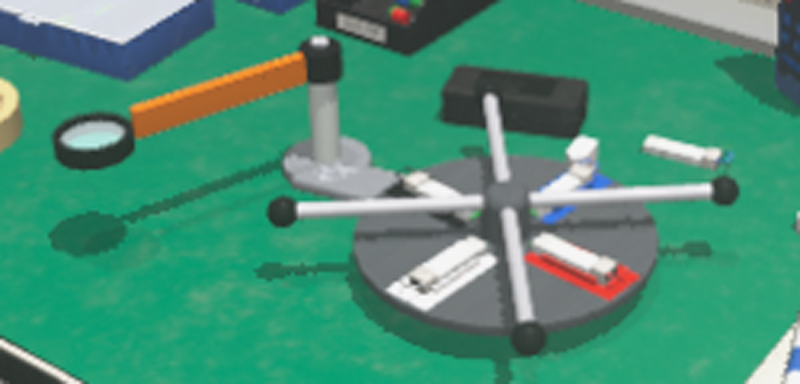

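View pics/c1.png

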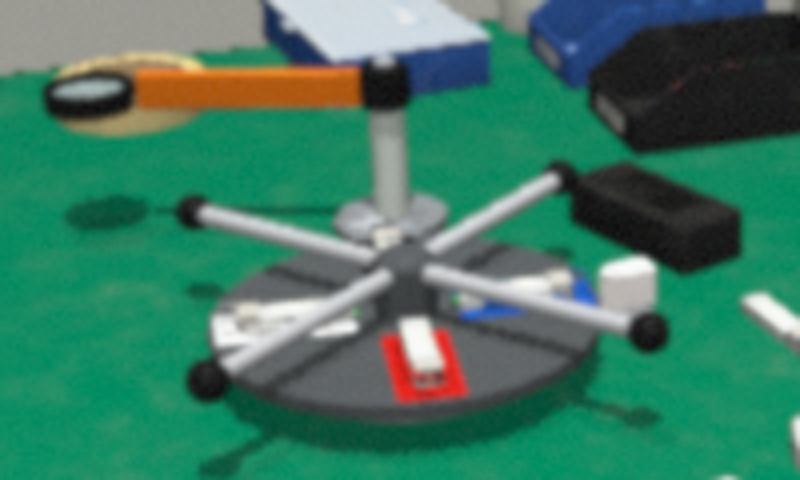

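```bash
cat > h.py <<'E'
from plant import *
import cv2,numpy as np
from scipy.optimize import least_squares
def proj(n,P,m=None):
    m=m or camera_model(n); E=np.array(m["extrinsics"])
    p,_=cv2.projectPoints(np.array(P,float).reshape(-1,1,3),cv2.Rodrigues(E[:3,:3])[0],E[:3,3],np.array(m["intrinsics"]),np.array(m["dist"]))
    return p[:,0]
def pts(q):
    X,Y,yaw,th,phi=q
    S=lambda x,y,z:(X+x*np.cos(yaw)-y*np.sin(yaw),Y+x*np.sin(yaw)+y*np.cos(yaw),z)
    d=dict(hub=S(0,0,.063),post=S(.06,.17,.104),ptr=S(.123,0,.021),
      lens=S(.06+.17*np.cos(-np.pi/2-phi),.17+.17*np.sin(-np.pi/2-phi),.084),red=S(.058*np.cos(th),.058*np.sin(th),.042))
    for k in range(4):
        a=th+np.pi/4+k*np.pi/2; d[f"b{k}"]=S(.14*np.cos(a),.14*np.sin(a),.054)
    return d
E
python3 - <<'E'
from h import *
o={"scene":dict(b0=(724,191),b2=(283,211),b3=(528,337),post=(321,43),lens=(93,140),ptr=(582,157)),
"side":dict(b0=(649,331),b1=(562,177),b2=(192,212),b3=(208,380),post=(385,65),lens=(90,95),ptr=(628,288))}
O={"scene":{k:(100+u/3.2-.35,180+v/3.2-.35) for k,(u,v) in o["scene"].items()},"side":{k:(140+u/4-.37,150+v/4-.37) for k,(u,v) in o["side"].items()}}
M={n:camera_model(n) for n in O}
def f(q,raw=False):
    d=pts(q);R=[]
    for n in O:
        ks=list(O[n]);e=proj(n,[d[k] for k in ks],M[n])-np.array([O[n][k] for k in ks])
        if raw: print(n,dict(zip(ks,np.round(e,1).tolist())))
        w=np.array([.4 if k=="ptr" else 1 for k in ks])[:,None]
        R.append((e*w).ravel())
    return np.concatenate(R)
best=None
for yaw in np.arange(-3,3.2,.7):
  for th in np.arange(0,6.3,.7):
    s=least_squares(f,[.4,0.05,yaw,th,1.9],loss="soft_l1")
    if best is None or s.cost<best.cost: best=s
q=best.x; print(best.cost,np.round(q,4)); f(q,True)
for k,v in pts(q).items(): print(k,np.round(v,3))
np.save("q.npy",q)
E
```

```text
5.803659035011615 [ 0.5126 -0.0627  0.1579  4.4482  2.0679]
scene {'b0': [0.7, -0.1], 'b2': [1.0, 0.0], 'b3': [0.9, -0.0], 'post': [0.2, -0.9], 'lens': [0.7, -0.2], 'ptr': [0.1, -0.6]}
side {'b0': [-0.8, -0.3], 'b1': [-0.7, -0.5], 'b2': [0.2, -0.8], 'b3': [-0.6, -0.7], 'post': [-0.9, -2.3], 'lens': [-0.3, -0.9], 'ptr': [-1.3, -3.1]}
hub [ 0.513 -0.063  0.063]
post [0.545 0.115 0.104]
ptr [ 0.634 -0.043  0.021]
lens [0.385 0.171 0.084]
red [ 0.506 -0.12   0.042]
b0 [ 0.601 -0.172  0.054]
b1 [0.622 0.025 0.054]
b2 [0.425 0.046 0.054]
b3 [ 0.404 -0.151  0.054]
```

```bash
cat >> h.py <<'E'
def ori(a): # tool down, tool x along world angle a
    x=np.array([np.cos(a),np.sin(a),0]);z=np.array([0,0,-1.])
    return cv2.Rodrigues(np.column_stack([x,np.cross(z,x),z]))[0].ravel()
def arc(c,rad,a,z,back): # TCP pose behind a radial bar at world angle a, by back metres
    t=np.array([-np.sin(a),np.cos(a)])
    p=np.array(c)[:2]+rad*np.array([np.cos(a),np.sin(a)])-back*t
    return np.array([p[0],p[1],z])
E
python3 - <<'E'
from h import *
q=np.load("q.npy");d=pts(q);X,Y,yaw,th,phi=q
print(yaw+th+np.pi/4-2*np.pi)
for name,c,rad,a0,a1,z,b0 in [("b0",d["hub"],.113,yaw+th+np.pi/4,yaw+2*np.pi+np.pi/4,.06,.016),("b3",d["hub"],.113,yaw+th-np.pi/4,yaw+2*np.pi-np.pi/4,.06,.016),("lens",d["post"],.11,yaw-np.pi/2-phi+2*np.pi,yaw-np.pi/2+2*np.pi,.094,.015)]:
  for off in (0,np.pi/2,np.pi,-np.pi/2):
    out=[]
    for a,b in [(a0,.05)]+[(a,b0) for a in np.linspace(a0,a1,6)]:
        j=kin.solve_ik(arc(c,rad,a,z,b),ori(a+np.pi/2+off)); out.append(None if j is None else np.round(np.array(j)[[0,4,6]],2).tolist())
    print(name,round(off,2),out)
E
```

```text
-0.8916643651130318
b0 0 [[0.22, -0.09, -0.56], [0.16, -0.14, -0.57], [0.13, -0.04, -0.35], [0.1, 0.06, -0.14], [0.07, 0.17, 0.07], [0.04, 0.27, 0.28], [0.01, 0.39, 0.48]]
b0 1.57 [[0.44, 0.59, 0.37], [0.38, 0.52, 0.4], [0.36, 0.59, 0.67], [0.32, 0.63, 0.95], [0.27, 0.66, 1.22], [0.23, 0.72, 1.46], [0.21, 0.83, 1.66]]
b0 3.14 [[0.72, 1.1, 1.51], [0.64, 1.04, 1.54], [0.56, 0.97, 1.93], [0.48, 0.95, 2.27], [0.43, 0.97, 2.56], [-0.39, -0.95, -1.77], [-0.46, -1.0, -1.4]]
b0 -1.57 [[-0.0, -0.8, -1.47], [-0.15, -1.0, -1.36], [-0.19, -0.95, -1.11], [-0.1, -0.52, -1.18], [-0.12, -0.4, -0.99], [-0.14, -0.28, -0.79], [-0.16, -0.16, -0.59]]
b3 0 [[0.24, 1.81, 2.12], [0.43, 1.36, 2.63], [0.1, -0.96, -0.9], [0.18, -0.41, -1.07], [0.17, -0.28, -0.85], [0.16, -0.17, -0.63], [0.14, -0.06, -0.41]]
b3 1.57 [[0.71, 1.49, -2.33], [0.15, -0.89, 0.18], [0.25, 0.11, -0.4], [0.31, 0.28, -0.18], [0.35, 0.41, 0.06], [0.38, 0.5, 0.32], [0.37, 0.57, 0.59]]
b3 3.14 [[0.37, 1.61, -0.83], [0.21, 0.87, -0.01], [0.42, 0.99, 0.29], [0.6, 1.05, 0.65], [0.67, 1.07, 1.03], [0.65, 1.05, 1.43], [0.58, 1.0, 1.82]]
b3 -1.57 [[0.23, 1.82, 0.54], [0.34, 1.31, 1.11], [0.7, 1.29, 1.57], [0.76, 1.23, 2.06], [0.66, 1.05, 2.62], [-0.03, -0.77, -1.64], [-0.18, -0.96, -1.18]]
lens 0 [[-0.2, 0.86, 1.45], [-0.17, 0.91, 1.44], [-0.04, 1.08, 1.75], [0.14, 1.16, 2.17], [-0.31, -0.68, -1.73], [-0.28, -0.62, -1.33], [-0.23, -0.45, -1.07]]
lens 1.57 [[-0.67, -0.65, -1.77], [-0.58, -0.62, -1.74], [-0.45, -0.49, -1.37], [-0.33, -0.36, -0.99], [-0.22, -0.2, -0.65], [-0.12, -0.04, -0.34], [-0.06, 0.11, -0.04]]
lens 3.14 [[-0.52, -0.07, -0.77], [-0.47, -0.09, -0.7], [-0.37, 0.06, -0.37], [-0.24, 0.25, -0.04], [-0.09, 0.42, 0.3], [0.05, 0.56, 0.65], [0.14, 0.62, 1.04]]
lens -1.57 [[-0.4, 0.4, 0.34], [-0.35, 0.43, 0.34], [-0.26, 0.62, 0.64], [-0.11, 0.81, 0.97], [0.09, 0.92, 1.36], [0.25, 0.95, 1.83], [0.34, 0.97, 2.3]]
```

Run:
```python
from h import *
q=np.load("q.npy");d=pts(q);X,Y,yaw,th,phi=q
c=d["hub"];a0=yaw+th+np.pi/4;a1=yaw+2*np.pi+np.pi/4-.06
eoat.set_gripper(0.0)
p=arc(c,.113,a0,.2,.055); r.movep(p,ori(a0+np.pi/2))
p[2]=.06; print(r.servo_line(p,v=.12,max_force=8)); f0=r.read_force()
p=arc(c,.113,a0,.06,.018); print(r.servo_line(p,v=.06,max_force=8),r.read_force()-f0)
for a in np.linspace(a0,a1,13)[1:]:
    s=r.servo_line(arc(c,.113,a,.06,.016),ori(a+np.pi/2),v=.06,max_force=12)
    if s: print("stopped",a); break
print(r.read_force()-f0,r.read_time_s(),r.read_position())
for n in ["scene","side"]:
    cv2.imwrite(f"pics/{n}1.png",cv2.cvtColor(read_camera(n),cv2.COLOR_RGB2BGR))
a=cv2.imread("pics/scene1.png")[150:300,150:350]; b=cv2.imread("pics/side1.png")[150:270,140:340]
cv2.imwrite("pics/c2.png",np.vstack([cv2.resize(a,(400,300),interpolation=3),cv2.resize(b,(400,240),interpolation=3)]))
```

```text
False
False [ 0.34067317  2.52434    -1.00525924]
[0.05745098 1.54385519 0.32192595] 10.9833 [0.59677096 0.0142799  0.06001475]
```

View pics/c2.png

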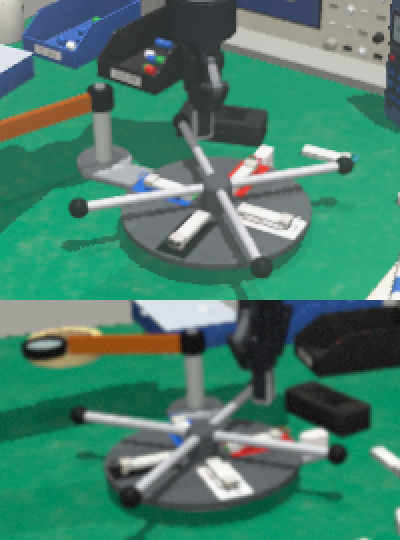

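```bash
cat > fit.py <<'E'
from h import *
def fit(o,q):
    M={n:camera_model(n) for n in o}
    def f(t):
        d=pts([*q[:3],t[0],q[4]])
        return np.concatenate([(proj(n,[d[k] for k in o[n]],M[n])-np.array(list(o[n].values()))).ravel() for n in o])
    s=least_squares(f,[6.2]); print("theta-2pi",s.x[0]-2*np.pi,np.round(s.fun,1)); return s.x[0]
E
python3 - <<'E'
from fit import *
q=np.load("q.npy")
A=lambda u,v:(150+u/2-.25,150+v/2-.25); B=lambda u,v:(140+u/2-.25,150+(v-300)/2-.25)
fit({"scene":dict(b3=A(345,165),b2=A(262,268),b1=A(78,208)),"side":dict(b3=B(337,454),b2=B(129,496),b1=B(78,416))},q)
E
```

```text
theta-2pi -0.060368147625708524 [ 0.2 -0.1  0.5 -0.7  1.2 -0.3 -0.6 -0.7  0.1 -0.6  0.6 -1.1]
```

Run:
```python
from h import *
q=np.load("q.npy");d=pts(q);X,Y,yaw,th,phi=q
c=d["hub"];a1=yaw+2*np.pi+np.pi/4
r.servo_line(arc(c,.113,a1,.06,.016),ori(a1+np.pi/2),v=.03,max_force=12)
r.servo_line(arc(c,.113,a1,.06,.04),v=.08)
r.servo_line(arc(c,.113,a1,.2,.04),v=.2)
r.movep([X-.02,Y,.38],ori(yaw+np.pi/2)); 
m=camera_model("wrist"); im=cv2.cvtColor(read_camera("wrist"),cv2.COLOR_RGB2BGR)
q2=[*q[:3],2*np.pi,q[4]]; d2=pts(q2); print(r.read_time_s(),{k:np.round(v).tolist() for k,v in zip(d2,proj("wrist",list(d2.values()),m))})
cv2.imwrite("pics/w.png",im)
```

```text
13.7083 {'hub': [291.0, 174.0], 'post': [349.0, 28.0], 'ptr': [372.0, 170.0], 'lens': [214.0, -52.0], 'red': [331.0, 172.0], 'b0': [367.0, 99.0], 'b1': [217.0, 98.0], 'b2': [223.0, 239.0], 'b3': [357.0, 240.0]}
```

View pics/w.png

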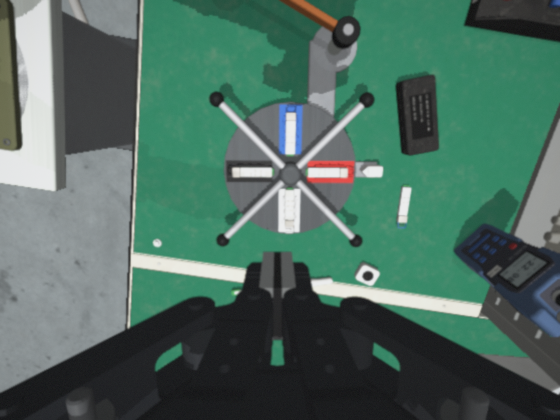

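Run:
```python
from h import *
q=np.load("q.npy");d=pts(q);X,Y,yaw,th,phi=q
c=d["post"];a1=yaw-np.pi/2+2*np.pi;a0=a1-phi;O=lambda a:ori(a-np.pi/2)
p=arc(c,.11,a0,.2,.06); r.movep(p,O(a0))
p[2]=.094; print(r.servo_line(p,v=.12,max_force=8))
print(r.servo_line(arc(c,.11,a0,.094,.018),v=.06,max_force=8))
hit=False
for a in [*np.linspace(a0,a1-.08,13)[1:],*(a1+np.array([-.04,0,.03,.06]))]:
    hit=r.servo_line(arc(c,.11,a,.094,.015),O(a),v=.06 if a<a1-.1 else .02,max_force=12 if a<a1-.1 else 6)
    if hit: break
print("hit",hit,a-a1,r.read_force(),r.read_time_s())
r.servo_line(arc(c,.11,a1,.094,.045),v=.06)
r.servo_line(arc(c,.11,a1,.2,.045),v=.2)
r.movep([X-.07,Y+.02,.38],ori(yaw+np.pi/2)); 
m=camera_model("wrist"); im=cv2.cvtColor(read_camera("wrist"),cv2.COLOR_RGB2BGR)
d2=pts([*q[:3],2*np.pi,0]); print(r.read_time_s(),{k:np.round(v).tolist() for k,v in zip(d2,proj("wrist",list(d2.values()),m))})
cv2.imwrite("pics/w2.png",im)
```

```text
False
False
hit True 0.0 [-0.28249773  0.44051906  0.27755203] 23.6333
25.925 {'hub': [324.0, 194.0], 'post': [389.0, 54.0], 'ptr': [402.0, 188.0], 'lens': [372.0, 197.0], 'red': [362.0, 190.0], 'b0': [401.0, 120.0], 'b1': [253.0, 120.0], 'b2': [255.0, 256.0], 'b3': [387.0, 257.0]}
```

View pics/w2.png

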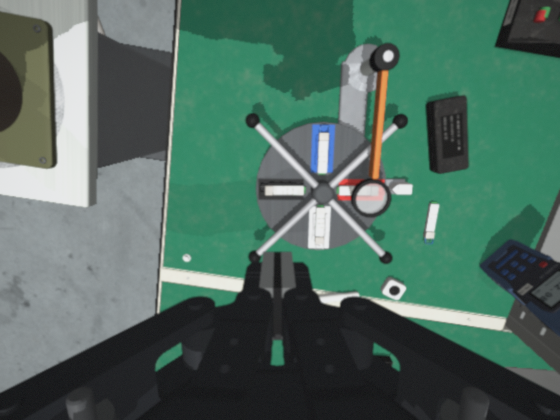

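Run:
```python
from h import *
q=np.load("q.npy");d=pts(q);X,Y,yaw,th,phi=q
c=d["post"];a1=yaw-np.pi/2+2*np.pi;o=ori(a1-np.pi/2)
r.movep(arc(c,.11,a1,.2,.045),o)
r.servo_line(arc(c,.11,a1,.094,.045),v=.12,max_force=8)
h=r.servo_line(arc(c,.11,a1,.094,.005),v=.02,max_force=8)
t=np.array([-np.sin(a1),np.cos(a1)]); p=r.read_position()
print(h,"back",(np.array(arc(c,.11,a1,.094,0))[:2]-p[:2])@t,r.read_force())
r.servo_line(arc(c,.11,a1,.094,.045),v=.06)
r.servo_line(arc(c,.11,a1,.2,.045),v=.2)
r.movep([X-.07,Y+.02,.38],ori(yaw+np.pi/2)); r.wait(.3)
d2=pts([*q[:3],2*np.pi,0]); m=camera_model("wrist");im=read_camera("wrist")
cv2.imwrite("pics/w3.png",cv2.cvtColor(im,cv2.COLOR_RGB2BGR)); a=cv2.imread("pics/w2.png").astype(int)
D=np.abs(a-cv2.imread("pics/w3.png")).max(2)[80:260,230:430]; print("changed px",(D>40).sum(),r.read_time_s())
```

```text
True back 0.01704009409338152 [-0.34045357 -0.53222313 -0.15066247]
changed px 156 31.9083
```

View pics/w3.png

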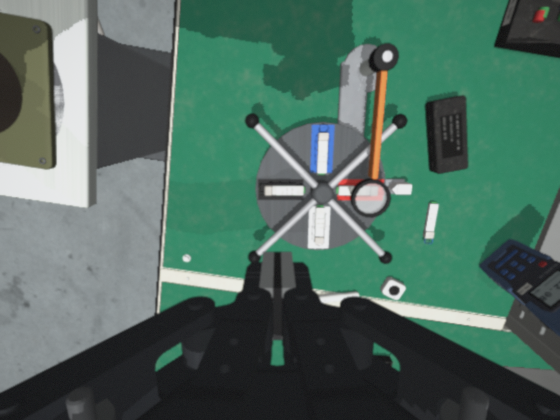

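The picture matches the one before it: the glass is at (371,197) over the red module, the spokes haven't moved, and the arm is against its stop.

```bash
python3 -c "
from plant import *
print(close_job())"
```

```text
the job is handed in; nothing more can be done
None
```

The job is handed in, though it returned no verdict: the red-latched module is in line with the white pointer, the magnifier arm is against its stop with the glass over that module, and the robot is clear, at about 32 s of the 72 s allowed.

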